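Screw the hairpin jar shut and hang it on its rail

TASK

Screw the loose lid of the hairpin jar (the frosted jar with the hook on its back) fully home while the jar stands on the shelf. Then hang the jar by its hook on the upper bar of the pegboard's double rail, upright and with the lid still tight, lowering it on gently without knocking or dropping it, and leave everything else where it is.

Things in the scene. Friction and masses are not known exactly. Their poses are not given: they have to be found in the camera images.
- jar: Hairpin jar: squat frosted glass, 64 mm wide, 67 mm high to the shoulder, 95 mm with lid, loose on the shelf, about 0.43 kg. A white plastic carrier clasps it (two bands, and a back strip whose outer face is 35 mm from the axis, 26 mm wide) and ends in an open C hook. Origin: centre of the underside; z up the axis, x from the axis to the hook. It may turn on its base once the lid is at its stop; no harm.
- jar_lid (a joint): How far the lid is unscrewed, rad: 0 = fully home (firm stop), growing counter-clockwise from above, at most 3.4 (captive: an inner stop keeps it on). Starts at 1.2 to 2.7, so turn it clockwise, mostly in two or more grasps. Friction 0.04 N m. The thread sinks the lid 3 mm per full turn: the hand must sink too, or it lifts the jar, which only friction on the shelf keeps from turning along.
- lid_top (a point): Centre of the lid's top; z up. The lid is a ribbed aluminium disc 54 mm across, 26 mm high; the jar can be carried by it. When home its lower edge is 69 mm above the jar's underside. Close below it the jar's shoulder widens (24 mm radius at 67 mm height to 32 mm at 60 mm), so fingertips should stop 20 to 24 mm below the lid's top.
- jar_hook (a point): Centre of the C of the jar's hook: 42 mm out from the jar's axis along its x, 55 mm above its underside; axes as the jar's. The C is 14 mm wide inside (inner radius 7 mm), walls 3.5 mm, 26 mm long along the jar's y. Its gap, 14 mm between back strip and lip, opens downward; the lip ends 17 mm below this point, its last 10 mm flared outwards.
- rack: Small fixed pegboard in a pine frame, upright on the shelf on two feet, 400 mm wide, 200 mm high. Origin: foot of the front face, in the middle; z up, x into the board (the front looks to -x), y along it. On its +y half a double chrome rail, on its -y half two chrome hooks with a hair claw (y = -75 mm) and a wooden comb (y = -145 mm). Hooks and rail stand out at most 60 mm.
- bar_mid (a point): Middle of the rail's upper bar, on its centre line, 135 mm above the shelf; axes as the rack's, bar along y. Bar 8 mm thick, 200 mm long, 22 mm in front of the board, a bracket at each end. The lower bar runs 44 mm below it, 1 mm further out. On a hung jar, x points into the board, the C's centre is 3 mm under this bar's line, the back strip leans on the lower bar, the underside is at 77 mm.
- plain_jar: Bystander: a wider frosted jar (72 mm across, 86 mm high) with an aluminium lid and no hook or carrier, standing loose. Origin: centre of its underside.
- soap_case: Bystander: blue silicone travel soap case, 79 x 112 x 35 mm, lying loose. Origin: centre of its underside.
- comb: Bystander: wooden comb, 135 mm long, hanging loose from the outer hook by the hole in its end. Origin: the centre of that hole.
- claw: Bystander: small dark plastic hair claw, about 40 mm long and 70 mm high, sitting astride the other hook. Origin: the middle of its spring.

How it is judged:
By the outcome, as a careful person would: the job done as asked, in the order asked, and still so for the second after the job is handed in, with the robot touching nothing.
It also fails if it takes over 64 s, if anything falls off the work surface, if the arm or the gripper's body presses on something with over 40 N, if the wrist force passes 120 N, or if a joint passes its speed limit or range.

ROBOT

A 6-joint arm with a two-finger parallel gripper is mounted at the origin on the work surface. World frame = base frame: x ahead of the robot, y to its left, z up, the work surface at z = 0. Lengths are in m, angles in degrees, forces in N, time in s.
With the tool pointing down it reaches from about 0.4 to 0.825 m from the base axis. Payload 7 kg.
Tool frame: the origin (TCP) lies at the very end of the fingers, on their centre line; the grasp point (between the pads) lies 19 mm behind it; z points along the fingers, y is the line along which they close (so a half turn about z gives the same grasp; the last joint's range is limited). The gripper opens to 88 mm and grips with 3 to 60 N. Pads are 19 mm wide; open, the fingers measure 130 mm over their backs; the gripper's body (78 mm by 193 mm) begins 47 mm behind the grasp point.
Start: joints at [80.449, 20.546, 0.682, 0, -70.136, -16.507], TCP at [0.297, 0.606, 0.227] pointing down, gripper open.
Joint ranges: [-176.03, 176.03], [-82.01, 121.73], [-58.28, 71.71], [-173.87, 95.51], [-174.79, -0.11], [-173.66, 173.66]. Speed limits (degrees/s): [136.94, 136.94, 172.46, 180, 180, 180].

INTERFACE

Orientations are given as [roll, pitch, yaw] about the fixed x, y, z axes, in that order (R = Rz(yaw) Ry(pitch) Rx(roll)).
In Python, from plant import ctrl gives the robot as it stands.
- The arm moves only by the tool carry_out, never from a script. Its argument "deltas" is a list that holds one entry, the list of rows, each a list of 5 numbers: the shift along the tool's x, y, z scaled (see below), then the turn about the tool's z scaled (see below), then the opening, from -1 (shut) to 1 (fully open). A call has 1 to 5 rows; each row is the pose to reach, as a shift and turn from the pose commanded when the call began, along the tool's axes at that moment, turning the shorter way round; what a row does not reach only later rows make up. The controller multiplies each number of a shift by 20 cm and each number of a turn by 2 pi rad. A row lasts 1/10 s, in which the tool goes at most 50 mm and 8.59 degrees, less where a joint would pass 70% of its speed; a pose out of reach is approached as far as the arm can. A call with a number of a shift or a turn outside -1 to 1 is refused whole. A call with a gripper value outside its range is refused whole. The fingers move at their own pace and stop on an object; the grip force is fixed at half the most. Time passes only in rows, so rows that repeat a pose let the fingers close. It gives the time, the measured TCP pose, the force, the opening and the grip force at its end, in the units of the state.
- ctrl.get_obs(): the state, without advancing time (a new reading comes with each control period).
- ctrl.snapshot(name): name is "side" or "top" or "wrist"; returns a dict with "color" (400x640x3 uint8, red, green, blue), "camera_matrix" (3x3 intrinsics, pixels), "R" (3x3) and "t" (3): a world point X has camera coordinates R X + t. Camera axes: x right, y down, z forward; pixel columns grow to the right and rows downward; lengths in m; the calibration is good to about 2 mm. A picture is of the moment at which its call begins. There is no depth.
- ctrl.close_job(): hands the job in; it is judged then, once.
Trained networks look in a picture, given as the dict that the camera call returned (one of the last four; its "shot" number tells which), for a name from the list of things; names that differ only in an ending like _2 or _b are one class to them, and where a whole thing is asked for, a point or a joint stands for the part that bears it (a point fixed in the world has none). Each returns a list of dicts, best first, with "p" (0 to 1); they miss things now and then, are a little off and sometimes report something else, mostly with a low value. They report only what shows in the picture. A call takes as long as a camera call.
- ctrl.search_frame(picture, name): "centre" ([column, row] in pixels, amid what is visible of it).
- ctrl.silhouettes(picture, name): "mask" (400x640 bool, what is visible of it) and "centre" ([column, row] in pixels, amid what is visible of it).
- ctrl.spot_point(picture, name): "centre" ([column, row] in pixels: a listed point, or the origin of a listed thing).
The state is a dict: "clock": time; "joint_pos": joint angles; "qvel": joint speeds; "tau": joint torques, N m; "tool_pos": TCP position; "orientation": TCP orientation; "force": force on the tool from outside, world axes, zero at the start; "moment": the same for the moment, N m; "opening": finger opening in m; "gripper_force": force on a finger pad.
Only numpy, scipy, OpenCV 4.12 (cv2) and the standard library are available. Lean on these libraries where they do the work, as an engineer would, in place of code of your own. Each camera call takes 0.05 s, during which the arm holds its last target. There are 200 camera calls.

## Working session

There is one attempt and no reset: what is moved stays moved. The work goes in short steps, Python scripts to look and compute and a tool call to move; the robot and the scene stay as the last step left them, time stands still between calls to the robot, and variables do not carry over. Pictures are saved under pics/ and viewed, at most 10 in all, crops included, and the job is handed in when it is done.

Besides the shell and the picture viewer there is one more tool, called after "Emit:" as name(argument=value, ...), one argument or row to a line, values as JSON. carry_out: Moves the arm, as the interface text tells. Its arguments: {"type":"object","properties":{"deltas":{"type":"array"}},"required":["deltas"]}

```bash
ls; mkdir -p pics
cat > h.py <<'E'
from plant import ctrl
import numpy as np, cv2
from scipy.optimize import least_squares
from scipy.spatial.transform import Rotation as Ro
np.set_printoptions(precision=4,suppress=True)
def proj(s,X):
    c=s["R"]@np.asarray(X)+s["t"]; p=s["camera_matrix"]@c; return p[:2]/p[2]
def tri(obs):  # [(snap,px)]
    f=lambda X: np.concatenate([proj(s,X)-p for s,p in obs])
    r=least_squares(f,[0.4,0.3,0.1]); return r.x, np.abs(r.fun).max()
def onz(s,p,z):
    d=s["R"].T@np.linalg.solve(s["camera_matrix"],[p[0],p[1],1]); c=-s["R"].T@s["t"]
    return c+d*(z-c[2])/d[2]
def save(s,n): cv2.imwrite("pics/"+n,s["color"][:,:,::-1])
E
cat > a.py <<'E'
from h import *
o=ctrl.get_obs(); print({k:np.array(v) for k,v in o.items()})
S={n:ctrl.snapshot(n) for n in("side","top","wrist")}
for n in S: print(n,-S[n]["R"].T@S[n]["t"])
save({"color":np.hstack([cv2.resize(S["side"]["color"],(640,400))])},"side0.png"); save(S["top"],"top0.png")
P={}
for k in("jar","lid_top","jar_hook","rack","bar_mid","plain_jar","soap_case","comb","claw"):
    for n in S:
        r=ctrl.spot_point(S[n],k)
        for q in r[:2]: print(k,n,np.array(q["centre"]),round(q["p"],2))
        if r and r[0]["p"]>.4: P.setdefault(k,[]).append((S[n],np.array(r[0]["centre"])))
    if len(P.get(k,[]))>1: print("  ->",k,*tri(P[k]))
E
python3 a.py
```

```text
pics
{'clock': array(0.), 'joint_pos': array([ 80.449 ,  20.5917,   0.634 ,  -0.0196, -70.1356, -16.5079]), 'qvel': array([ 0.0531,  0.0541, -0.0378, -0.0822, -0.0145,  0.0614]), 'tau': array([  0.0028, -58.2727,  29.3048,   6.9966,   0.007 ,  -0.0001]), 'tool_pos': array([0.2963, 0.6059, 0.2256]), 'orientation': array([179.9053,  -0.0089, -26.0655]), 'force': array([ 0.0122, -0.2828, -0.1994]), 'moment': array([0.0571, 0.0099, 0.0245]), 'gripper_force': array(0.), 'opening': array(0.0878)}
side [ 0.0619 -0.729   0.6707]
top [0.5152 0.0462 0.8582]
wrist [0.3694 0.5707 0.3844]
jar side [274.1 272.5] 0.58
jar top [325.8 269.7] 0.55
jar top [193.  145.6] 0.54
  -> jar [ 0.4501  0.0222 -0.0065] 0.4504997234607231
lid_top side [273.1 239.1] 0.71
lid_top top [330.5 273.1] 0.59
  -> lid_top [0.4509 0.0155 0.0974] 0.22196446498736577
jar_hook side [260.7 241.6] 0.93
jar_hook top [193.3 223.7] 0.65
jar_hook top [311.7 278.9] 0.61
  -> jar_hook [ 0.5702  0.3872 -0.168 ] 7.260432084075461
rack top [196.1 225.9] 0.87
bar_mid side [229.3 173.7] 0.73
bar_mid side [359.1 266.7] 0.3
bar_mid top [177.6 255.5] 0.71
  -> bar_mid [0.4816 0.316  0.1413] 0.711872731513921
plain_jar side [359.1 268.1] 0.84
plain_jar top [373.8 190. ] 0.9
plain_jar top [327.5 274.9] 0.35
  -> plain_jar [ 0.6384 -0.0873 -0.0076] 1.2673973169530086
soap_case side [343.4 328.6] 0.86
soap_case top [432.  261.4] 0.58
  -> soap_case [ 0.4751 -0.2261 -0.0039] 0.20657670364710157
comb side [295.8 150.2] 0.55
comb top [192.4 143.1] 0.68
comb top [430.5 261.4] 0.24
  -> comb [0.6979 0.2933 0.168 ] 1.0855125846165379
claw side [275.4 159.2] 0.67
claw top [195.3 182.2] 0.72
claw top [370.1 189.1] 0.36
  -> claw [0.622  0.2852 0.1607] 1.1729959287310407
```

View pics/side0.png

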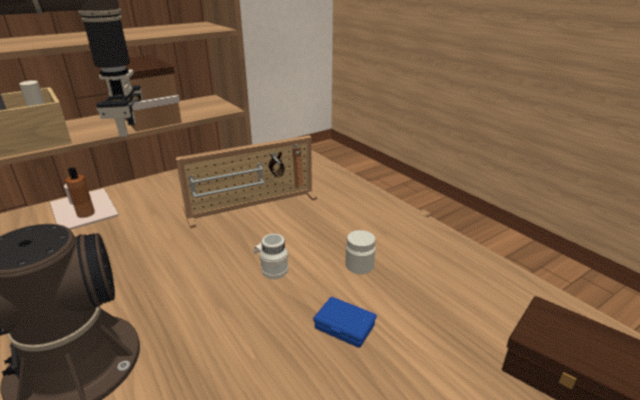

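View pics/top0.png

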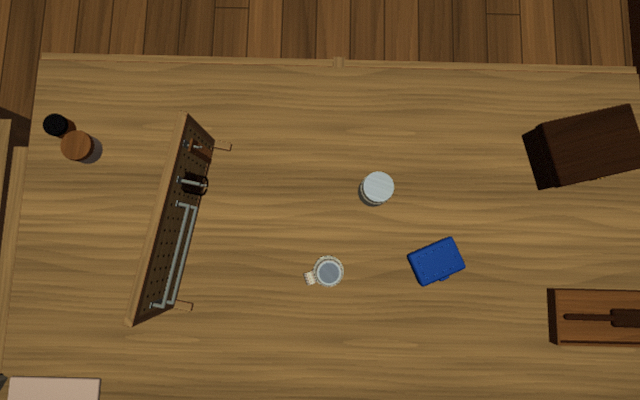

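The side picture shows the jar at (273,255) with its hook to the left, and the rail at (228,180). In the top picture the lid is at (328,271), the hook at (310,279), and the rail runs from (183,205) to (158,305) with the board behind it on the left (+y).

```bash
cat > b.py <<'E'
from h import *
S={n:ctrl.snapshot(n) for n in("side","top")}
T=S["top"]
m=ctrl.silhouettes(T,"rack")[0]; ys,xs=np.where(m["mask"]); print("rack mask p",m["p"],cv2.minAreaRect(np.c_[xs,ys].astype(np.float32)))
# bar ends by hand, upper bar z=.135
print("bar A",onz(T,(180,205),.135),"B",onz(T,(155,305),.135))
# board front top edge: z=.2
print("board top corners z.2",onz(T,(187,115),.2),onz(T,(130,325),.2))
L=np.array(ctrl.spot_point(T,"lid_top")[0]["centre"]);H=[np.array(q["centre"]) for q in ctrl.spot_point(T,"jar_hook")]
print("lid",L,onz(T,L,.096),"hook",[(h,onz(T,h,.055)) for h in H])
h=[np.array(q["centre"]) for q in ctrl.spot_point(S["side"],"jar_hook")][0]; print("hook side",h,onz(S["side"],h,.055))
l=np.array(ctrl.spot_point(S["side"],"lid_top")[0]["centre"]);print("lid side",onz(S["side"],l,.096))
p=ctrl.spot_point(T,"bar_mid")[0]["centre"];print("bar",onz(T,p,.135)); p=ctrl.spot_point(S["side"],"bar_mid")[0]["centre"];print("bar side",onz(S["side"],p,.135))
b=np.hstack([cv2.resize(T["color"][190:320,130:230],(400,520),interpolation=cv2.INTER_CUBIC),cv2.resize(T["color"][240:305,295:345],(400,520),interpolation=cv2.INTER_CUBIC)])
save({"color":b},"crop1.png")
E
python3 b.py
```

```text
Traceback (most recent call last):
  File "b.py", line 4, in <module>
    m=ctrl.silhouettes(T,"rack")[0]; ys,xs=np.where(m["mask"]); print("rack mask p",m["p"],cv2.minAreaRect(np.c_[xs,ys].astype(np.float32)))
      ~~~~~~~~~~~~~~~~~~~~~~~~~~^^^
IndexError: list index out of range
```

```bash
sed -i '/^m=ctrl/d' b.py; python3 b.py
```

```text
bar A [0.5804 0.3209 0.135 ] B [0.3848 0.3559 0.135 ]
board top corners z.2 [0.7443 0.2948 0.2   ] [0.3615 0.3692 0.2   ]
lid [328.4 275.3] [0.4459 0.0199 0.096 ] hook [(array([308.7, 278.3]), array([0.4347, 0.0611, 0.055 ]))]
hook side [260.7 243.8] [0.4447 0.0702 0.055 ]
lid side [0.4464 0.0166 0.096 ]
bar [ 0.4862 -0.1836  0.135 ]
bar side [0.4928 0.3396 0.135 ]
```

View pics/crop1.png

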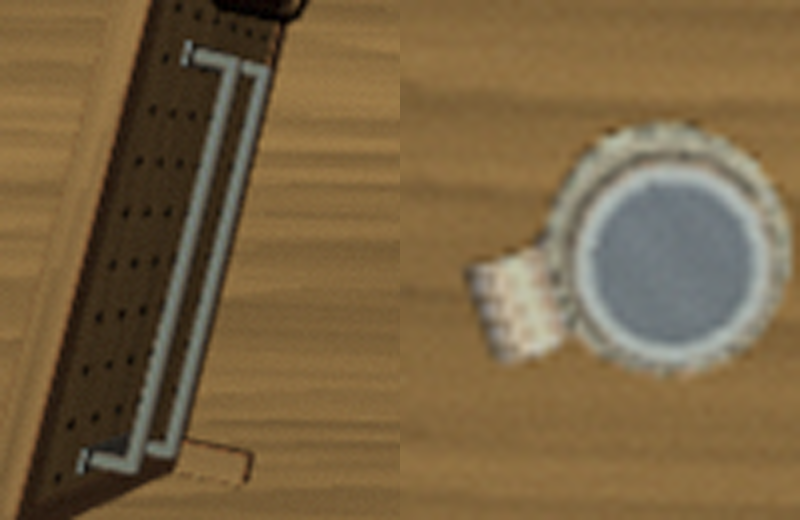

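In the crop, the upper bar runs from (188,205.5) to (163,306) in full-picture pixels. The lid centre is at (328.5,272.5) and the hook middle at (309.4,278.7).

```bash
cat >> h.py <<'E'
def go(x,y,z,yaw):
    o=ctrl.get_obs(); p=np.array(o["tool_pos"]); R=Ro.from_euler("xyz",o["orientation"],degrees=True).as_matrix()
    d=R.T@(np.array([x,y,z])-p); t=-((yaw-o["orientation"][2]+180)%360-180)
    print("at",p,np.array(o["orientation"]),"t",o["clock"],"\nSHIFT",d/.2,"mm",d*1e3,"TURN",round(t/360,4),"deg",round(t,2))
E
cat > c.py <<'E'
from h import *
T=ctrl.snapshot("top")
A=onz(T,(188.25,205.5),.135);B=onz(T,(163.25,305.75),.135);d=B-A
print("bar",A,B,"len",np.linalg.norm(d),"mid",(A+B)/2,"rack x angle",np.degrees(np.arctan2(d[1],d[0]))-90)
l=onz(T,(328.5,272.5),.096);h=onz(T,(309.4,278.7),.065);print("lid",l,"hook",h,"dist",np.linalg.norm((h-l)[:2]),"ang",np.degrees(np.arctan2(*(h-l)[1::-1])))
go(.449,.018,.29,70)
E
python3 c.py
```

```text
bar [0.5798 0.3044 0.135 ] [0.3838 0.3398 0.135 ] len 0.1991783443074505 mid [0.4818 0.3221 0.135 ] rack x angle 79.74436165066763
lid [0.4515 0.0198 0.096 ] hook [0.4349 0.0594 0.065 ] dist 0.042960394938605484 ang 112.79365321879158
at [0.2965 0.6063 0.2266] [179.9978  -0.002  -26.06  ] t 2.1 
SHIFT [ 1.9771  2.3078 -0.3171] mm [395.4237 461.5561 -63.4154] TURN -0.2668 deg -96.06
```

Emit:
carry_out(
  deltas=[
    [[0,0,-0.25,-0.023,1],[0.14,0.16,-0.32,-0.047,1],[0.29,0.34,-0.32,-0.07,1],[0.44,0.52,-0.32,-0.093,1],[0.6,0.7,-0.32,-0.117,1]],
  ],
)

```text
clock: 2.6
tool_pos: [0.3429, 0.4262, 0.2907]
orientation: [-180.0, -0.0, 16.4]
force: [1.5, -0.5, 0.7]
opening: 0.0878
gripper_force: 0.0
```

```bash
python3 -c "
from h import *
go(.449,.018,.29,70)"
```

```text
at [0.3429 0.4262 0.2907] [-179.9743   -0.0207   16.3949] t 2.6 
SHIFT [-0.0671  2.1079  0.0027] mm [-13.4143 421.5796   0.5485] TURN -0.1489 deg -53.61
```

Emit:
carry_out(
  deltas=[
    [[0,0.22,0,-0.023,1],[-0.01,0.45,0,-0.047,1],[-0.02,0.68,0,-0.07,1],[-0.03,0.9,0,-0.093,1],[-0.03,1.0,0,-0.117,1]],
  ],
)

```text
clock: 3.1
tool_pos: [0.3923, 0.231, 0.2912]
orientation: [180.0, -0.1, 58.4]
force: [0.7, 0.7, 0.1]
opening: 0.0877
gripper_force: 0.0
```

```bash
python3 -c "
from h import *
go(.449,.018,.24,70)"
```

```text
at [0.3923 0.231  0.2912] [179.9928  -0.0654  58.3559] t 3.1 
SHIFT [-0.7582  0.8003  0.2551] mm [-151.6456  160.0606   51.0224] TURN -0.0323 deg -11.64
```

Emit:
carry_out(
  deltas=[
    [[-0.16,0.17,0,-0.02,1],[-0.32,0.34,0.05,-0.032,1],[-0.48,0.5,0.15,-0.032,1],[-0.64,0.67,0.25,-0.032,1],[-0.75,0.8,0.255,-0.032,1]],
  ],
)

```text
clock: 3.6
tool_pos: [0.4474, 0.0194, 0.2377]
orientation: [-179.9, 0.1, 69.6]
force: [0.6, 0.7, 0.8]
opening: 0.0874
gripper_force: 0.0
```

```bash
cat > d.py <<'E'
from h import *
W=ctrl.snapshot("wrist");save(W,"w1.png");o=ctrl.get_obs();print(np.array(o["tool_pos"]),np.array(o["orientation"]),np.array(o["joint_pos"]),"cam",-W["R"].T@W["t"])
T=ctrl.snapshot("side")
for k,z in(("lid_top",.096),("jar_hook",.055)):
    for s in(W,T):
        for q in ctrl.spot_point(s,k)[:2]: print(k,np.array(q["centre"]),round(q["p"],2),onz(s,q["centre"],z))
g=ctrl.silhouettes(W,"lid_top")
for q in g[:2]: print(q["p"],q["centre"],q["mask"].sum())
E
python3 d.py
```

```text
[0.4487 0.0168 0.2384] [-179.9218    0.1445   69.5216] [ 27.469   -1.7827 -25.1456   0.0421 -66.7967 132.0358] cam [0.4762 0.0957 0.3962]
lid_top [322.5 192.9] 0.62 [0.4516 0.0145 0.096 ]
lid_top [272.9 237.5] 0.61 [0.4552 0.023  0.096 ]
jar_hook [297.5 150. ] 0.76 [0.439  0.0612 0.055 ]
jar_hook [259.4 247.4] 0.83 [0.4348 0.0585 0.055 ]
0.74 [320.6, 188.9] 2168
```

View pics/w1.png

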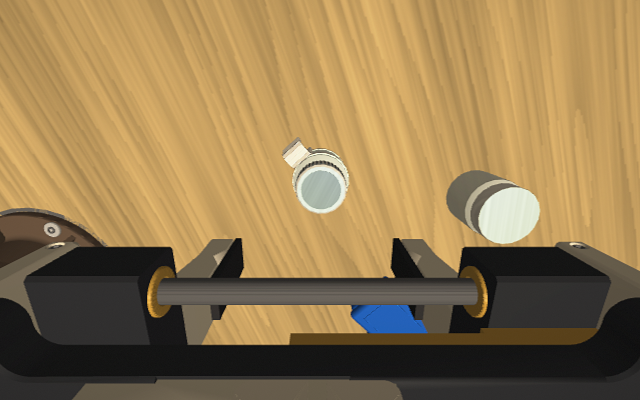

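The wrist picture shows the lid's top centred at about (322,189), the hook at (295,151), and the plain jar well to the right at (495,205).

```bash
python3 -c "
from h import *
go(.4515,.0187,.0745,69.5)"
```

```text
at [0.4488 0.0229 0.2399] [179.9757  -0.0333  69.6727] t 3.95 
SHIFT [-0.0156  0.0197  0.8269] mm [ -3.1144   3.9336 165.3808] TURN 0.0005 deg 0.17
```

Emit:
carry_out(
  deltas=[
    [[-0.015,0.02,0.2,0,1],[-0.015,0.02,0.3,0,1],[-0.015,0.02,0.4,0,1],[-0.015,0.02,0.4,0,1]],
  ],
)

```text
clock: 4.35
tool_pos: [0.4498, 0.0184, 0.1576]
orientation: [-179.8, 0.1, 69.7]
force: [0.5, -0.5, 1.0]
opening: 0.0878
gripper_force: 0.0
```

```bash
cat > e.py <<'E'
from h import *
W=ctrl.snapshot("wrist");o=ctrl.get_obs();print(np.array(o["tool_pos"]),np.array(o["force"]))
c=cv2.cvtColor(W["color"],cv2.COLOR_RGB2HSV)
for q in ctrl.silhouettes(W,"lid_top")[:1]:
    m=q["mask"].astype(np.uint8); e=cv2.fitEllipse(max(cv2.findContours(m,0,2)[0],key=len)); print(q["p"],e, onz(W,e[0],.09))
for k,z in(("lid_top",.0965),("jar_hook",.055)):
    for q in ctrl.spot_point(W,k)[:2]: print(k,np.array(q["centre"]),round(q["p"],2),onz(W,q["centre"],z))
cv2.imwrite("pics/w2.png",cv2.resize(W["color"][90:290,200:440,::-1],(720,600)))
go(.4515,.0187,.0745,69.5)
E
python3 e.py
```

```text
[0.4509 0.0186 0.1592] [-0.3927  0.6106  0.3607]
0.62 ((317.7395935058594, 211.2781982421875), (67.6404037475586, 70.40144348144531), 6.643702507019043) [0.4512 0.0203 0.09  ]
lid_top [318.4 216.6] 0.88 [0.451  0.0181 0.0965]
jar_hook [289.3 165.7] 0.68 [0.4381 0.0578 0.055 ]
at [0.4523 0.0187 0.1609] [179.9069  -0.0744  69.6833] t 4.55 
SHIFT [-0.0019 -0.0044  0.4319] mm [-0.387  -0.8786 86.3773] TURN 0.0005 deg 0.18
```

View pics/w2.png

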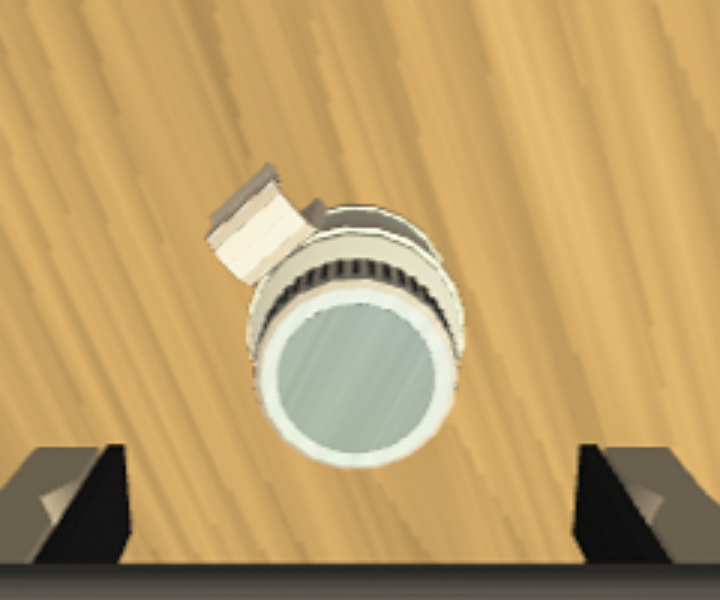

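The lid's top is centred at (319,216) and the hook's upper face at (287,167), with both pads open and symmetric about the lid.

Emit:
carry_out(
  deltas=[
    [[0,-0.003,0.15,0,1],[0,-0.003,0.3,0,1],[0,-0.003,0.37,0,1],[0,-0.003,0.41,0,1],[0,-0.003,0.43,0,1]],
  ],
)

```text
clock: 5.05
tool_pos: [0.4514, 0.0184, 0.0739]
orientation: [180.0, -0.0, 69.6]
force: [0.5, -0.0, 1.0]
opening: 0.0877
gripper_force: 0.0
```

Emit:
carry_out(
  deltas=[
    [[0,0,0,0,0.2],[0,0,0,0,0],[0,0,0,0,0],[0,0,0,0,-0.1],[0,0,0,0,-0.1]],
  ],
)

```text
clock: 5.55
tool_pos: [0.451, 0.0181, 0.0739]
orientation: [180.0, -0.0, 69.6]
force: [-1.8, 1.3, 2.3]
opening: 0.0533
gripper_force: 30.6
```

Emit:
carry_out(
  deltas=[
    [[0,0,0.003,0,-0.5],[0,0,0.003,0.01,-0.5],[0,0,0.0035,0.03,-0.5],[0,0,0.004,0.05,-0.5],[0,0,0.0045,0.07,-0.5]],
  ],
)

```text
clock: 6.05
tool_pos: [0.451, 0.0182, 0.0734]
orientation: [180.0, -0.0, 44.1]
force: [-5.2, 1.4, 11.3]
opening: 0.0534
gripper_force: 30.0
```

```bash
cat > f.py <<'E'
from h import *
o=ctrl.get_obs();print(o["clock"],np.array(o["tool_pos"]),np.array(o["orientation"])[2],"F",np.array(o["force"]),"M",np.array(o["moment"]),o["opening"],o["gripper_force"])
for n in("wrist","side","top"):
    s=ctrl.snapshot(n)
    for q in ctrl.spot_point(s,"jar_hook")[:1]:
        h=onz(s,q["centre"],.055)-np.array(o["tool_pos"]); print(n,round(q["p"],2),np.array(q["centre"]),h[:2]*1e3,"hook angle",np.degrees(np.arctan2(h[1],h[0])),np.hypot(*h[:2]))
E
python3 f.py
```

```text
6.05 [0.451  0.0182 0.0734] 44.138877500454356 F [-5.2092  1.3785 11.305 ] M [0.4676 1.6238 0.0334] 0.05343591149467306 30.000532865524292
wrist 0.94 [254.1 213. ] [-14.383   41.3558] hook angle 109.17696416518146 0.0437855508757812
side 0.94 [260.4 243.5] [-6.2958 53.5843] hook angle 96.70120004123693 0.05395288597998275
```

Emit:
carry_out(
  deltas=[
    [[0,0,0.0004,0.023,-0.5],[0,0,0.0008,0.046,-0.5],[0,0,0.0012,0.069,-0.5],[0,0,0.0016,0.092,-0.5],[0,0,0.002,0.115,-0.5]],
  ],
)

```text
clock: 6.85
tool_pos: [0.451, 0.0181, 0.0731]
orientation: [180.0, -0.0, 2.7]
force: [-2.6, 1.1, 11.9]
opening: 0.0533
gripper_force: 30.0
```

```bash
python3 f.py
```

```text
6.85 [0.451  0.0181 0.0731] 2.6988405745724355 F [-2.6378  1.1485 11.8551] M [0.229  1.6114 0.0577] 0.05330872343631249 29.996775090694427
side 0.8 [263.7 247. ] [-6.8079 35.753 ] hook angle 100.78086185332226 0.03639535665894122
```

Emit:
carry_out(
  deltas=[
    [[0,0,0.0004,0.023,-0.5],[0,0,0.0008,0.046,-0.5],[0,0,0.0012,0.069,-0.5]],
  ],
)

```text
clock: 7.45
tool_pos: [0.451, 0.018, 0.0729]
orientation: [-180.0, -0.0, -22.1]
force: [-3.5, 0.5, 12.7]
opening: 0.0533
gripper_force: 30.0
```

```bash
python3 f.py
```

```text
7.45 [0.451  0.018  0.0729] -22.142771324253314 F [-3.4601  0.5284 12.6708] M [0.1921 1.7809 0.0239] 0.05328486572091864 29.996104538440704
side 0.92 [259.9 243.6] [-7.5022 54.0654] hook angle 97.9000031161538 0.05458347583855091
```

Emit:
carry_out(
  deltas=[
    [[0,0,0.0004,0.023,-0.5],[0,0,0.0008,0.046,-0.5],[0,0,0.0012,0.069,-0.5]],
  ],
)

```text
clock: 8.05
tool_pos: [0.4513, 0.0181, 0.0727]
orientation: [-180.0, -0.0, -47.0]
force: [-1.3, 0.3, 9.6]
opening: 0.0535
gripper_force: 30.0
```

```bash
python3 f.py
```

```text
8.05 [0.4513 0.0181 0.0727] -46.96221020090772 F [-1.3486  0.3397  9.6064] M [-0.1338  0.5976  0.1711] 0.05350405434873559 29.994439780712128
wrist 0.64 [291.  290.1] [-12.5665  39.8983] hook angle 107.4825317936409 0.04183046566176072
side 0.89 [263.7 247. ] [-7.1373 35.7367] hook angle 101.29446466223153 0.036442484654049784
```

Emit:
carry_out(
  deltas=[
    [[0,0,0.0004,0.02,-0.5],[0,0,0.0004,0.04,-0.5],[0,0,0.0004,0.06,-0.5]],
  ],
)

```text
clock: 8.65
tool_pos: [0.4522, 0.0184, 0.0728]
orientation: [-179.9, -0.0, -68.5]
force: [0.0, -0.3, 7.1]
opening: 0.0534
gripper_force: 30.0
```

```bash
python3 f.py
```

```text
8.65 [0.4522 0.0184 0.0728] -68.50103025684194 F [ 0.0484 -0.3223  7.1239] M [-0.0338  0.0847  0.1946] 0.05338646079704852 29.995189905166626
wrist 0.85 [288.8 289.9] [ 4.3754 42.3021] hook angle 84.0947281971377 0.042527775840010947
```

Emit:
carry_out(
  deltas=[
    [[0,0,-0.02,0,-0.5],[0,0,-0.1,0,-0.5],[0,0,-0.3,0,-0.5],[0,0,-0.5,0,-0.5],[0,0,-0.6,0,-0.5]],
  ],
)

```text
clock: 9.45
tool_pos: [0.4515, 0.0183, 0.1946]
orientation: [-179.8, -0.0, -68.3]
force: [0.2, -0.7, -3.9]
opening: 0.0536
gripper_force: 30.0
```

```bash
python3 f.py; python3 -c "
from h import *
go(.4636,.2217,.195,-75)"
```

```text
9.45 [0.4515 0.0183 0.1946] -68.25661281933257 F [ 0.2459 -0.6647 -3.8965] M [ 0.1782 -0.3325  0.0058] 0.0535683178534458 29.99711662530899
side 0.33 [270.3 192.7] [144.9623 271.8975] hook angle 61.93566305324993 0.3081270827961035
at [0.4496 0.0177 0.19  ] [179.8172   0.0224 -68.2936] t 9.75 
SHIFT [-0.9219 -0.4422 -0.026 ] mm [-184.37    -88.4466   -5.1953] TURN 0.0186 deg 6.71
```

Emit:
carry_out(
  deltas=[
    [[-0.13,-0.06,0,0.005,-0.5],[-0.33,-0.16,0,0.01,-0.5],[-0.55,-0.265,-0.01,0.016,-0.5],[-0.77,-0.37,-0.01,0.0186,-0.5],[-0.88,-0.42,-0.01,0.0186,-0.5]],
  ],
)

```text
clock: 10.25
tool_pos: [0.4635, 0.2156, 0.192]
orientation: [179.9, -0.1, -74.9]
force: [0.5, -0.4, -5.0]
opening: 0.0532
gripper_force: 30.0
```

Emit:
carry_out(
  deltas=[
    [[-0.02,-0.01,0,0,-0.5],[-0.04,-0.02,0,0,-0.5],[-0.04,-0.02,0,0,-0.5]],
  ],
)

```text
clock: 10.55
tool_pos: [0.4652, 0.221, 0.1926]
orientation: [179.9, -0.1, -75.0]
force: [-0.3, 0.4, -4.3]
opening: 0.0535
gripper_force: 30.0
```

```bash
cat > g.py <<'E'
from h import *
import sys
o=ctrl.get_obs();p=np.array(o["tool_pos"]);print(o["clock"],p,np.array(o["orientation"]),"F",np.array(o["force"]))
S={n:ctrl.snapshot(n) for n in("side","top","wrist")}
for k,z in(("jar_hook",p[2]+.022-.095+.055),("lid_top",p[2]+.022),("bar_mid",.135)):
    for n in S:
        for q in ctrl.spot_point(S[n],k)[:1]: print(k,n,round(q["p"],2),np.array(q["centre"]),onz(S[n],q["centre"],z))
S1,T,W=(S[n]["color"] for n in("side","top","wrist"))
r=np.vstack([cv2.resize(S1[130:230,170:290],(360,300),interpolation=2),cv2.resize(T[190:310,140:284],(360,300),interpolation=2)])
b=np.zeros((600,800,3),np.uint8);b[:,:360]=r;b[:275,360:]=cv2.resize(W,(440,275));b[300:,360:]=cv2.resize(W[180:380,150:444],(440,300));save({"color":b},sys.argv[1])
E
python3 g.py c3.png
```

```text
10.55 [0.4652 0.221  0.1926] [179.8872  -0.0635 -74.9707] F [-0.3247  0.4342 -4.3109]
jar_hook side 0.96 [234.7 167.8] [0.4844 0.2742 0.1746]
jar_hook top 0.27 [229.4 268.7] [0.4606 0.2063 0.1746]
lid_top side 0.69 [236.3 163.9] [0.4639 0.2125 0.2146]
lid_top top 0.68 [215.  267.7] [0.4649 0.2221 0.2146]
lid_top wrist 0.56 [318.6 273.7] [0.4643 0.2218 0.2146]
bar_mid side 0.84 [231.1 175.8] [0.4864 0.3111 0.135 ]
bar_mid wrist 0.95 [270.2 318.9] [0.4805 0.322  0.135 ]
```

View pics/c3.png

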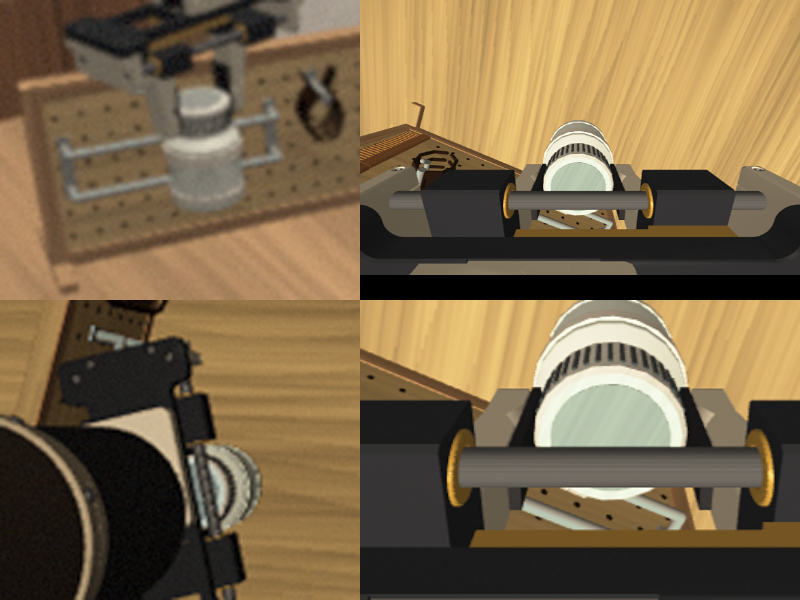

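The pictures show the jar held upright in front of the rail. In the wrist picture the rail is just visible below the lid, and bar_mid at (270,319) agrees with the earlier estimate.

```bash
python3 -c "
from h import *
go(.4743,.2808,.1926,-74.5)"
```

```text
at [0.4656 0.2213 0.1938] [-179.9948    0.0058  -74.9751] t 11.15 
SHIFT [-0.2758 -0.1192  0.0059] mm [-55.1687 -23.8423   1.1752] TURN -0.0013 deg -0.48
```

Emit:
carry_out(
  deltas=[
    [[-0.06,-0.026,0,-0.001,-0.5],[-0.13,-0.056,0,-0.001,-0.5],[-0.2,-0.086,0,-0.001,-0.5],[-0.255,-0.11,0,-0.001,-0.5],[-0.275,-0.119,0,-0.001,-0.5]],
  ],
)

```text
clock: 11.65
tool_pos: [0.4745, 0.2825, 0.1934]
orientation: [180.0, -0.0, -74.5]
force: [-0.3, -0.3, -2.9]
opening: 0.0533
gripper_force: 30.0
```

Emit:
carry_out(
  deltas=[
    [[0,0,0,0,-0.5],[0,0,0,0,-0.5],[0,0,0,0,-0.5]],
  ],
)

```text
clock: 11.95
tool_pos: [0.4741, 0.2803, 0.1937]
orientation: [180.0, -0.0, -74.6]
force: [0.1, -0.0, -4.1]
opening: 0.0536
gripper_force: 30.0
```

```bash
python3 g.py c4.png; python3 -c "
from h import *
go(.4743,.2808,.1498,-74.5)"
```

```text
11.95 [0.4741 0.2803 0.1937] [179.9864  -0.0084 -74.6216] F [ 0.1391 -0.0436 -4.1219]
jar_hook side 0.62 [227.3 158.4] [0.4938 0.3423 0.1757]
lid_top side 0.64 [226.2 153.7] [0.4697 0.2863 0.2157]
lid_top top 0.92 [181.6 260.5] [0.476  0.2808 0.2157]
lid_top wrist 0.59 [315.7 273.5] [0.4747 0.2816 0.2157]
bar_mid side 0.88 [229.7 176.9] [0.4801 0.3069 0.135 ]
at [0.4743 0.2807 0.1937] [-179.9977    0.0002  -74.6068] t 12.55 
SHIFT [-0.0004 -0.0001  0.2196] mm [-0.0856 -0.0139 43.9233] TURN -0.0003 deg -0.11
```

View pics/c4.png

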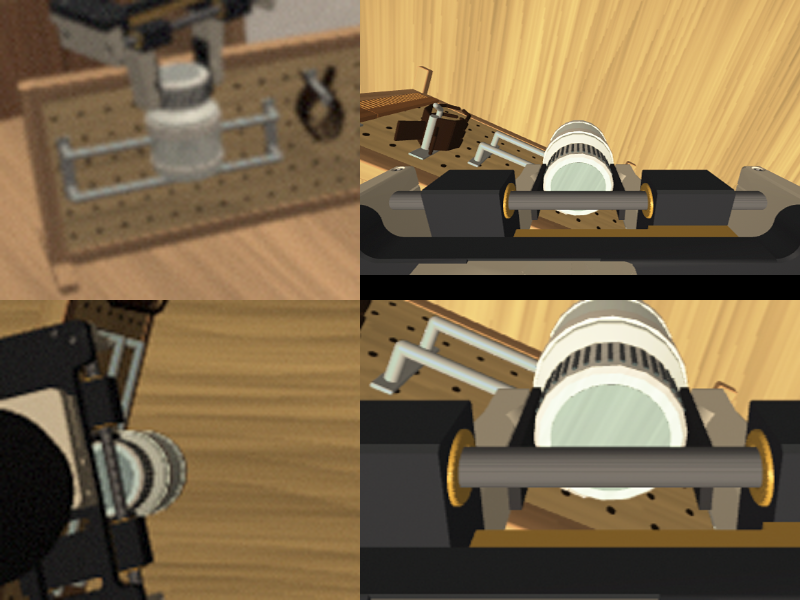

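The side view shows the jar above and in front of the rail. The wrist view shows both rail ends: the elbows are at about (175,213) for the upper bar and (200,199) for the lower.

```bash
cat > i.py <<'E'
from h import *
W=ctrl.snapshot("wrist");ex=np.array([.178,.984,0])
for A in((.4812,.3218,.135),):
    A=np.array(A);ey=np.array([-.984,.178,0])
    E=A-.1*ey; L=E-.001*ex-[0,0,.044]
    pts=[proj(W,E),proj(W,E+.1*ey*.7),proj(W,L),proj(W,L+.07*ey)]; print(np.array(pts))
    c=cv2.resize(W["color"][170:260,130:290],(800,450),interpolation=2).copy()
    for a,b,col in((0,1,(255,0,0)),(2,3,(0,0,255))):
        cv2.line(c,*[tuple(int(v) for v in ((pts[i]-[130,170]+.5)*5)) for i in(a,b)],col,1)
    save({"color":c},"w5.png")
E
python3 i.py
```

```text
[[178.2783 210.7345]
 [261.841  246.3037]
 [200.0594 194.0239]
 [270.5077 224.8452]]
```

View pics/w5.png

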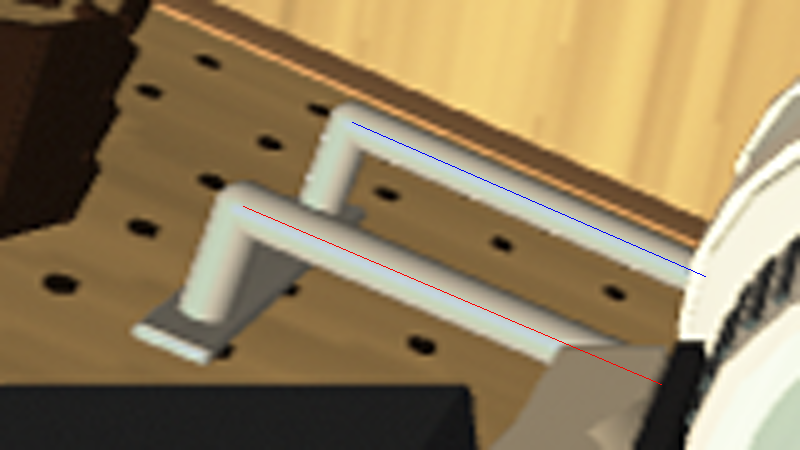

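The projected bar lines lie on both bars' centre lines to within about 1 mm, so the rail position is confirmed. I'll lower now.

Emit:
carry_out(
  deltas=[
    [[0,0,0.025,0,-0.5],[0,0,0.05,0,-0.5],[0,0,0.075,0,-0.5],[0,0,0.1,0,-0.5],[0,0,0.12,0,-0.5]],
  ],
)

```text
clock: 13.1
tool_pos: [0.4741, 0.2806, 0.169]
orientation: [180.0, -0.0, -74.6]
force: [-0.2, -0.0, -3.5]
opening: 0.0534
gripper_force: 30.0
```

Emit:
carry_out(
  deltas=[
    [[0,0,0.015,0,-0.5],[0,0,0.03,0,-0.5],[0,0,0.04,0,-0.5],[0,0,0.05,0,-0.5],[0,0,0.055,0,-0.5]],
  ],
)

```text
clock: 13.6
tool_pos: [0.4743, 0.2807, 0.1586]
orientation: [180.0, -0.0, -74.6]
force: [-0.1, -0.7, -3.3]
opening: 0.0536
gripper_force: 30.0
```

Emit:
carry_out(
  deltas=[
    [[0,0,0.008,0,-0.5],[0,0,0.016,0,-0.5],[0,0,0.024,0,-0.5],[0,0,0.032,0,-0.5],[0,0,0.036,0,-0.5]],
  ],
)

```text
clock: 14.1
tool_pos: [0.4742, 0.2807, 0.1513]
orientation: [180.0, -0.0, -74.6]
force: [-0.1, 1.3, -4.6]
opening: 0.0538
gripper_force: 30.0
```

Emit:
carry_out(
  deltas=[
    [[0,0,0.003,0,-0.5],[0,0,0.006,0,-0.5],[0,0,0.006,0,-0.5]],
  ],
)

```text
clock: 14.4
tool_pos: [0.4743, 0.2807, 0.1504]
orientation: [-180.0, -0.0, -74.6]
force: [-0.5, 0.1, -3.0]
opening: 0.0536
gripper_force: 30.0
```

Emit:
carry_out(
  deltas=[
    [[0,0,0.002,0,-0.5],[0,0,0.004,0,-0.5],[0,0,0.004,0,-0.5]],
  ],
)

```text
clock: 14.7
tool_pos: [0.4744, 0.2806, 0.1498]
orientation: [-180.0, -0.0, -74.6]
force: [-0.7, -1.6, -0.2]
opening: 0.0531
gripper_force: 30.0
```

Emit:
carry_out(
  deltas=[
    [[0,0,0.002,0,-0.5],[0,0,0.004,0,-0.5],[0,0,0.004,0,-0.5]],
  ],
)

```text
clock: 15.0
tool_pos: [0.4744, 0.2804, 0.1491]
orientation: [-180.0, -0.0, -74.6]
force: [-0.9, -4.3, 5.2]
opening: 0.0533
gripper_force: 30.0
```

Emit:
carry_out(
  deltas=[
    [[0,0,-0.0015,0,-0.5],[0,0,-0.003,0,-0.5],[0,0,-0.003,0,-0.5]],
  ],
)

```text
clock: 15.3
tool_pos: [0.4743, 0.2805, 0.1493]
orientation: [180.0, -0.0, -74.6]
force: [-1.2, -5.4, 3.1]
opening: 0.0534
gripper_force: 30.0
```

Emit:
carry_out(
  deltas=[
    [[0,0,0,0,0.22],[0,0,0,0,0.24],[0,0,0,0,0.26],[0,0,0,0,0.3],[0,0,0,0,0.35]],
  ],
)

```text
clock: 15.8
tool_pos: [0.4745, 0.2813, 0.1494]
orientation: [-180.0, 0.0, -74.6]
force: [-0.1, -0.0, 0.3]
opening: 0.0582
gripper_force: 0.0
```

```bash
python3 g.py c6.png
```

```text
15.8 [0.4745 0.2813 0.1494] [-179.9607    0.0387  -74.5913] F [-0.0695 -0.0395  0.2804]
jar_hook side 0.57 [229.7 173.2] [0.4933 0.3363 0.1314]
jar_hook top 0.59 [178.5 254. ] [0.4833 0.3186 0.1314]
lid_top top 0.93 [194.5 257.9] [0.4786 0.2732 0.1714]
lid_top wrist 0.66 [320.3 262.7] [0.4743 0.2756 0.1714]
bar_mid side 0.98 [229.3 174.6] [0.4855 0.3212 0.135 ]
bar_mid wrist 0.82 [292.5 295.2] [0.48   0.3238 0.135 ]
```

View pics/c6.png

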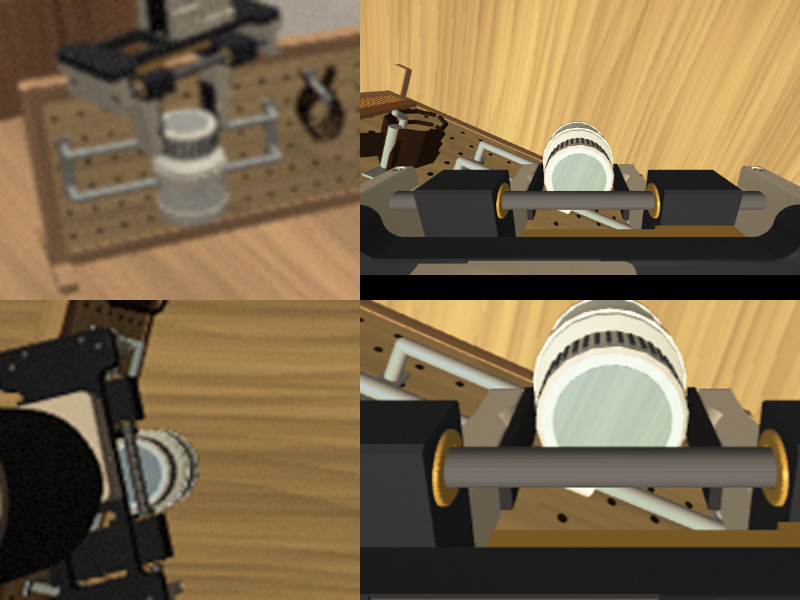

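The jar hangs free on the bar with the pads clear of the lid, and the hook's white edge is visible on the bar in the wrist crop at (580,490). I'll open fully and retreat upward.

Emit:
carry_out(
  deltas=[
    [[0,0,0,0,0.7],[0,0,0,0,0.8],[0,0,0,0,0.8]],
  ],
)

```text
clock: 16.7
tool_pos: [0.4743, 0.2807, 0.1493]
orientation: [-180.0, 0.0, -74.6]
force: [-0.2, 0.7, -0.1]
opening: 0.0761
gripper_force: 0.0
```

Emit:
carry_out(
  deltas=[
    [[0,0,-0.05,0,0.8],[0,0,-0.15,0,0.8],[0,0,-0.3,0,0.8],[0,0,-0.5,0,0.8],[0,0,-0.6,0,0.8]],
  ],
)

```text
clock: 17.2
tool_pos: [0.4753, 0.2813, 0.2738]
orientation: [-179.7, 0.1, -74.6]
force: [-0.3, 0.7, -1.1]
opening: 0.0787
gripper_force: 0.0
```

Emit:
carry_out(
  deltas=[
    [[0.2,0,0,0,0.8],[0.4,0,0,0,0.8],[0.6,0,0,0,0.8],[0.7,0,0,0,0.8],[0.7,0,0,0,0.8]],
  ],
)

```text
clock: 17.7
tool_pos: [0.5118, 0.1435, 0.2703]
orientation: [-180.0, -0.0, -74.8]
force: [-1.4, 0.7, 0.3]
opening: 0.0787
gripper_force: 0.0
```

```bash
cat > j.py <<'E'
from h import *
S={n:ctrl.snapshot(n) for n in("side","top","wrist")};o=ctrl.get_obs();print(o["clock"],np.array(o["force"]))
for k,z in(("jar_hook",.132),("lid_top",.172),("jar",.077),("plain_jar",0),("soap_case",0)):
    P=[]
    for n in S:
        for q in ctrl.spot_point(S[n],k)[:1]: print(k,n,round(q["p"],2),onz(S[n],q["centre"],z))
        if n!="wrist" and 1:
            r=ctrl.spot_point(S[n],k)
            if r and r[0]["p"]>.4:P.append((S[n],np.array(r[0]["centre"])))
    if len(P)>1: print("  tri",*tri(P))
S1,T,W=(S[n]["color"] for n in("side","top","wrist"))
r=np.vstack([cv2.resize(S1[130:230,170:290],(360,300),interpolation=2),cv2.resize(T[190:310,140:284],(360,300),interpolation=2)])
b=np.zeros((600,800,3),np.uint8);b[:,:360]=r;b[:275,360:]=cv2.resize(W,(440,275));b[300:,360:]=cv2.resize(W[150:350,200:494],(440,300));save({"color":b},"c7.png")
E
python3 j.py
```

```text
17.85 [0.197  0.24   0.5779]
jar_hook side 0.91 [0.4892 0.3327 0.132 ]
jar_hook wrist 0.58 [0.4842 0.3171 0.132 ]
lid_top side 0.74 [0.4761 0.2845 0.172 ]
lid_top wrist 0.87 [0.4763 0.2747 0.172 ]
jar side 0.93 [0.4777 0.2808 0.077 ]
jar wrist 0.59 [0.4741 0.2812 0.077 ]
plain_jar side 0.87 [ 0.6355 -0.09    0.    ]
plain_jar top 0.74 [ 0.6422 -0.0863  0.    ]
  tri [ 0.6414 -0.0861 -0.0047] 0.7350605333903673
soap_case side 0.61 [ 0.4736 -0.2299  0.    ]
soap_case top 0.74 [ 0.4742 -0.2194  0.    ]
  tri [ 0.4762 -0.2233 -0.0075] 1.04610207613581
```

View pics/c7.png

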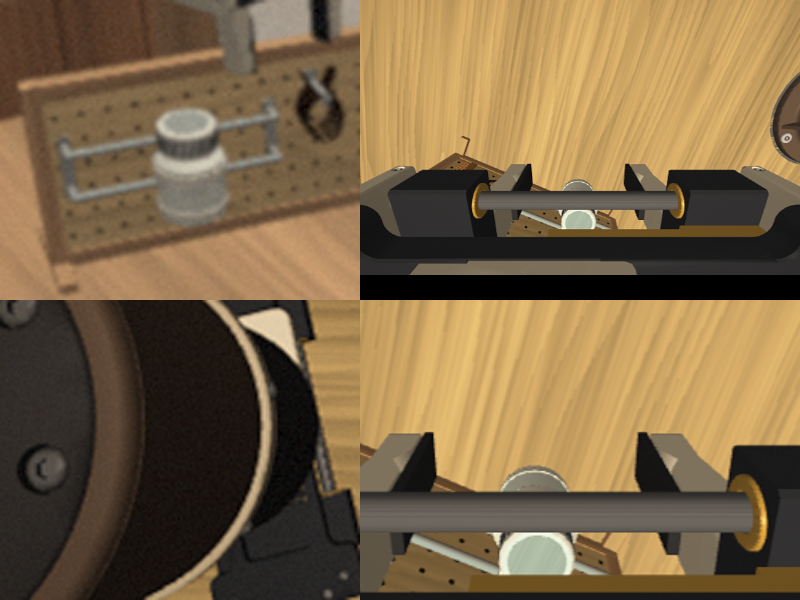

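The jar hangs on the upper bar at about (190,165) in the side crop. It is upright to within the expected slight lean, nothing is touching it, and the bystanders haven't moved.

Emit:
carry_out(
  deltas=[
    [[0,0,0,0,0.8],[0,0,0,0,0.8],[0,0,0,0,0.8]],
  ],
)

```text
clock: 19.4
tool_pos: [0.5115, 0.1457, 0.2693]
orientation: [-180.0, -0.0, -74.6]
force: [0.0, 0.2, -0.1]
opening: 0.0788
gripper_force: 0.0
```

```bash
python3 -c "
from plant import ctrl
print(ctrl.close_job())"
```

```text
the job is handed in; nothing more can be done
None
```

The lid is screwed to its stop, the jar hangs by its hook on the rail's upper bar with about a 3° lean, and I handed the job in at about 19 s; the hand-in returned no verdict.

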